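Unfold the clamp crank and wind the parts pallet tight

TASK

Swing the red folding crank handle fully up to its upright working position before turning the crank, then wind the crank clockwise (seen from above) until the jaw has pushed the parts pallet square against the spring-backed stop and nips it with about 15 N: firm, never over-tightened. Move the pallet and jaw only with the crank, leave the handle standing upright, let go, and leave the loupe, jar and blue tray where they are.

Things in the scene. Friction and masses are not known exactly. Their poses are not given: they have to be found in the camera images.
- fixture: grey clamp bed bolted to the bench, 150 x 400 x 20 mm. Origin on the bench under the crank axis; the bed runs from 70 mm behind the origin to 330 mm along the fixture's own +y, the direction in which the jaw closes. Upper face at z = 20 mm.
- crank_axis (a point): point on the vertical crank axis, level with the handle's hinge, 114 mm above the bench. The crank arm is a dark steel bar 12 mm wide, 92 to 102 mm above the bench, running from the axis to handle_pivot. Below it stands a round grey gearbox 72 mm across, its top (52 mm across) 86 mm above the bench.
- handle_pivot (a point): centre of the handle's hinge at the end of the crank arm, 70 mm from the crank axis, 114 mm above the bench; the hinge pin is horizontal, square to the arm. Steel cheeks 18 mm wide stand either side of it.
- handle_end (a point): centre of the free end of the red handle, 72 mm from its hinge. A red round sleeve 18 mm across covers it from 16 to 70 mm from the hinge and spins freely about its length, so the hand need not turn while cranking. Folded, the handle lies back along the arm over the crank axis, 3 mm above the arm.
- handle (a joint): fold angle of the handle: 0 = lying flat along the arm (starts between 0 and 0.35), 1.571 = upright at its firm stop (working position). A stiff hinge: about 2.5 N at 48 mm from the hinge moves it, and it stays where it is left.
- crank (a joint): turn of the crank, rad: 0 at the start, growing clockwise seen from above, end of travel 2.9. The jaw advances 20 mm per rad. Turning it freely takes about 7 N on the handle along its circle (0.5 N m of friction, which also holds the clamp once let go). 1.1 to 2.0 rad brings the pallet to the stop; from there the load grows.
- jaw: blue moving jaw 100 x 20 x 26 mm with a black rubber face; origin at the middle of the lower edge of that face, at the start 85 mm along the fixture's +y. Each 10 N with which it presses the pallet on the stop adds 2 to 3 N at the crank handle and takes about 0.1 rad of crank; above about 25 N it slips back when the handle is let go.
- pallet: aluminium pallet 90 mm (its x) by 100 mm (its y, along the bed) by 24 mm, full of white ceramic parts, loose and a little skewed on the bed between jaw and stop; origin at the centre of its underside; about 0.35 kg. The steel stop beyond it is spring-backed (5 N/mm); its face stands 122 to 140 mm from the jaw's at the start: where exactly is not measured.
- loupe: bystander: black eye loupe, 42 mm across, 37 mm tall; origin at the centre of its underside
- jar: bystander: jar with a blue cap, 52 mm across, 60 mm tall; origin at the centre of its underside
- tray: bystander: open blue plastic tray 100 x 75 x 30 mm; origin at the centre of its underside
There are look-alikes about, which are no part of the job. What is shaped like the pallet but brown or orange is not meant.

How it is judged (in metres and radians):
On the way, in this order (a step that is already met when the one before it is completed fails the run):
1. the handle stands fully up (within about 7 degrees of upright) with the crank still where it was (within 0.2 rad) (value of joint handle above 1.45 rad and value of joint crank below 0.2 rad), for 0.2 s.
2. the jaw nips the pallet with more than 8 N (contact force between jaw and pallet above 8 N), for 0.2 s.
At the end, for the whole second after the job is handed in: the jaw holds the pallet with 8 to 23 N, the pallet is square to the bed within 2 degrees and at rest, the handle still stands within 10 degrees of upright, and the robot has let go (contact force between jaw and pallet between 8 and 23 N and angle between the y axis of pallet and the y axis of fixture, either way round below 0.035 rad and linear speed of pallet below 0.01 m/s and value of joint handle above 1.4 rad); the robot touches nothing.
It fails at once if the crank is turned more than 0.2 rad with the handle not up (more than 20 degrees from upright) (value of joint crank above 0.2 rad and value of joint handle below 1.22 rad).
It fails at once if the pallet is over-tightened: the jaw presses it with more than 30 N (contact force between jaw and pallet above 30 N).
It fails at once if the robot itself pushes the pallet or the jaw (more than 2 N) (contact force between any of the arm, the fingers and pallet above 2 N or contact force between any of the arm, the fingers and jaw above 2 N).
It fails at once if a bystander is moved more than 20 mm (distance of any of loupe, jar, tray from where it was at the start of the episode above 0.02 m).
It also fails if it takes over 72 s, if anything falls off the work surface, if the arm or the gripper's body presses on something with over 40 N, if the wrist force passes 120 N, or if a joint passes its speed limit or range.

ROBOT

A 6-joint arm with a two-finger parallel gripper is mounted at the origin on the work surface. World frame = base frame: x ahead of the robot, y to its left, z up, the work surface at z = 0. Lengths are in m, angles in degrees, forces in N, time in s.
With the tool pointing down it reaches from about 0.35 to 0.85 m from the base axis. Payload 8.1 kg.
Tool frame: the origin (TCP) lies at the very end of the fingers, on their centre line; the grasp point (between the pads) lies 19 mm behind it; z points along the fingers, y is the line along which they close (so a half turn about z gives the same grasp; the last joint's range is limited). The gripper opens to 85 mm and grips with 20 to 120 N. Pads are 22 mm wide; open, the fingers measure 114 mm over their backs; the gripper's body (76 mm by 85 mm) begins 54 mm behind the grasp point. The pads swing forward as they close: fully open they stand 13 mm farther back than shut.
Start: joints at [-70.898, 7.471, 85.268, -0, 87.261, -4.893], TCP at [0.244, -0.548, 0.231] pointing down, gripper open.
Joint ranges: [-169.43, 169.43], [-51.17, 129.36], [1.28, 143.12], [-76.62, 256.62], [0, 156.53], [-152.29, 152.29]. Speed limits (degrees/s): [136.94, 136.94, 159.86, 180, 180, 180].

INTERFACE

Orientations are given as [roll, pitch, yaw] about the fixed x, y, z axes, in that order (R = Rz(yaw) Ry(pitch) Rx(roll)).
In Python, from workcell import r, cams, job gives the robot as it stands.
- The arm moves only by the shell command python3 -m jog 'ROWS' [OPENING] [FORCE]. ROWS is JSON, one flat list of numbers, 6 for each row, row after row: the shift along the tool's x, y, z in m, then the turn, a rotation vector about the tool's x, y, z in rad. In form: [dx, dy, dz, wx, wy, wz, dx, dy, dz, wx, wy, wz, ...]. A call has exactly 10 rows; each row shifts and turns the commanded pose from where the row before left it, along the tool's axes as they then stand; what a row does not reach is not made up. A row lasts 1/12 s, in which the tool goes at most 41.7 mm and 7.16 degrees, less where a joint would pass 70% of its speed; a pose out of reach is approached as far as the arm can. A call is refused whole if a number of a shift passes 0.0417 or a number of a turn 0.125, either way. A call with a gripper value outside its range is refused whole. OPENING is the closure, from 0 (fully open) to 1 (shut), set as the call begins (- or left out, the last holds). The fingers move at their own pace and stop on an object; FORCE is the grip in N (left out, the last holds). Time passes only in rows, so rows that do not move let the fingers close, or fill a call up. It gives the time, the measured TCP pose, the force, the opening and the grip force at its end, in the units of the state.
- r.get_obs(): the state, without advancing time (a new reading comes with each control period).
- cams.camera(name): name is "scene" or "top"; returns a dict with "image" (420x560x3 uint8, red, green, blue), "camera_matrix" (3x3 intrinsics, pixels), "cam_to_world" (4x4, takes a point from camera to world coordinates). Camera axes: x right, y up, looking along -z (the intrinsics and any distortion apply to the point x, -y, -z); pixel columns grow to the right and rows downward; lengths in m; the calibration is good to about 2 mm. A picture is of the moment at which its call begins. There is no depth.
- job.job_done(): hands the job in; it is judged then, once.
The state is a dict: "clock": time; "qpos": joint angles; "qd": joint speeds; "effort": joint torques, N m; "tcp_pos": TCP position; "tool_rot": TCP orientation; "ft_force": force on the tool from outside, world axes, zero at the start; "ft_torque": the same for the moment, N m; "finger_gap": finger opening in m; "grasp_force": force on a finger pad.
Only numpy, scipy, OpenCV 4.12 (cv2) and the standard library are available. Lean on these libraries where they do the work, as an engineer would, in place of code of your own. Each camera call takes 0.05 s, during which the arm holds its last target. There are 200 camera calls.

## Working session

There is one attempt and no reset: what is moved stays moved. The work goes in short steps, Python scripts to look and compute and a shell command to move; the robot and the scene stay as the last step left them, time stands still between calls to the robot, and variables do not carry over. Pictures are saved under pics/ and viewed, at most 13 in all, crops included, and the job is handed in when it is done.

```bash
mkdir -p pics; ls; python3 - <<'E'
from workcell import r,cams,job
import cv2,numpy as np
for n in("scene","top"):
    c=cams.camera(n); cv2.imwrite(f"pics/{n}0.png",c["image"][:,:,::-1]); print(n,c["camera_matrix"],c["cam_to_world"].round(4) if hasattr(c["cam_to_world"],'round') else c["cam_to_world"], [k for k in c])
o=r.get_obs();print(o)
E
```

```text
pics
scene [[522.13276359   0.         272.87914544]
 [  0.         522.13276359 219.37577307]
 [  0.           0.           1.        ]] [[ 0.6364 -0.4981  0.589   1.1508]
 [ 0.7714  0.4063 -0.4898 -0.4481]
 [ 0.0047  0.766   0.6428  0.721 ]
 [ 0.      0.      0.      1.    ]] ['image', 'camera_matrix', 'cam_to_world']
top [[500.64219528   0.         279.32568458]
 [  0.         500.64219528 211.23149711]
 [  0.           0.           1.        ]] [[ 0.0169  0.9892 -0.1459  0.4154]
 [-0.9993  0.0218  0.0318  0.0256]
 [ 0.0346  0.1452  0.9888  1.1011]
 [ 0.      0.      0.      1.    ]] ['image', 'camera_matrix', 'cam_to_world']
{'clock': 0.1, 'qpos': array([-7.08973704e+01,  7.51002246e+00,  8.53243104e+01, -1.03522686e-04,
        8.72608787e+01, -4.89378069e+00]), 'qd': array([ 0.05721489, -0.16510786, -0.12449205, -0.05332829,  0.0160074 ,
       -0.05664645]), 'effort': array([ 2.09503902e-03, -5.70947349e+01, -5.01945484e+01, -3.93946380e-05,
        8.00235139e-03, -3.14122147e-06]), 'tcp_pos': array([ 0.24385708, -0.54766482,  0.23034505]), 'tool_rot': array([-1.79905127e+02, -8.01935718e-03,  2.39964087e+01]), 'ft_force': array([-0.2126985 ,  0.2757213 , -0.04801884]), 'ft_torque': array([-0.00633492,  0.03663857,  0.05830562]), 'grasp_force': 0.0, 'finger_gap': 0.08566528549502674}
```

View pics/scene0.png

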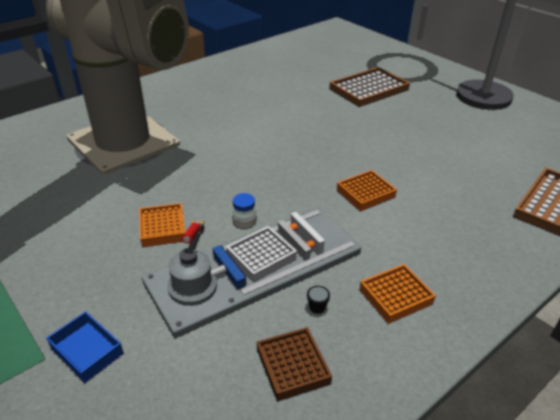

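View pics/top0.png

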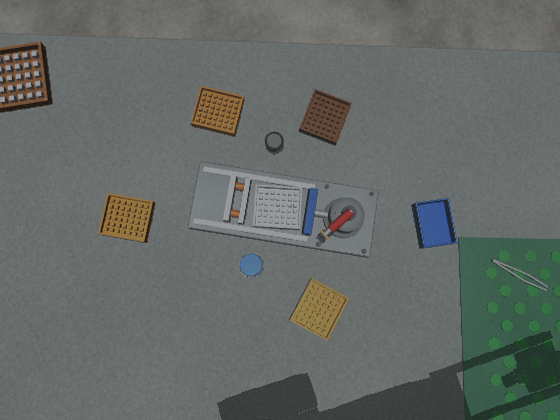

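Scene: clamp bed runs from (145,280) to (350,230), with the crank at about (190,270) and the handle at (195,235). Top: bed corners are about (202,163), (377,192), (371,256) and (190,228), with the crank hub near (345,215) and the handle running from (322,238) to (352,211). I'll enlarge both.

```bash
python3 - <<'E'
import cv2,numpy as np
a=cv2.imread("pics/top0.png")[180:265,300:390]; b=cv2.imread("pics/scene0.png")[210:310,140:240]
f=lambda i,s:cv2.resize(i,None,fx=s,fy=s,interpolation=cv2.INTER_CUBIC)
a=f(a,4.4);b=f(b,4);h=max(a.shape[0],b.shape[0])
p=lambda i:cv2.copyMakeBorder(i,0,h-i.shape[0],0,0,0)
cv2.imwrite("pics/crop0.png",np.hstack([p(a),p(b)]))
E
cat > h.py <<'E'
from workcell import r,cams,job
import numpy as np
def ray(c,uv):
    K=c["camera_matrix"];T=np.array(c["cam_to_world"]);d=np.linalg.solve(K,[*uv,1]);return T[:3,3],T[:3,:3]@[d[0],-d[1],-d[2]]
def at(c,uv,z):
    o,d=ray(c,uv);return o+d*(z-o[2])/d[2]
def proj(c,p):
    T=np.array(c["cam_to_world"]);q=T[:3,:3].T@(np.array(p)-T[:3,3]);q=c["camera_matrix"]@[q[0],-q[1],-q[2]];return q[:2]/q[2]
E
```

```text
(no output)
```

View pics/crop0.png

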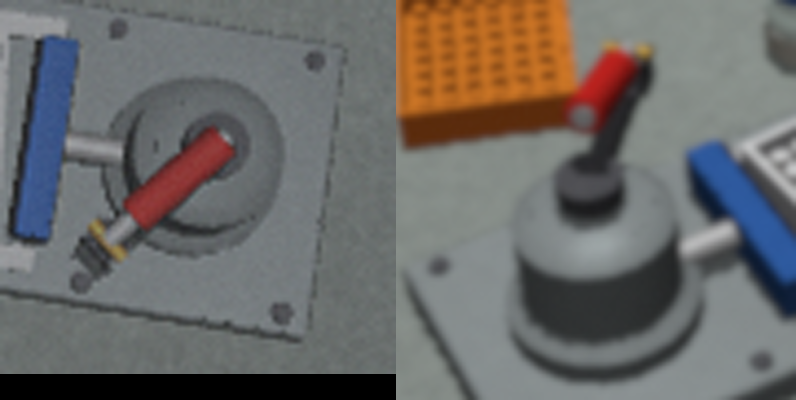

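```bash
python3 - <<'E'
from h import *
from scipy.optimize import least_squares
t=cams.camera("top");s=cams.camera("scene")
for uv in[(378.2,190.9),(368.9,256.8),(202,163),(190,228)]: print("corner",at(t,uv,.02).round(4))
print("hinge top",at(t,(324.3,235.2),.114),"scene",at(s,(198,223.75),.114))
def tri(a,b):
    o,d=ray(t,a);p,e=ray(s,b);M=np.c_[d,-e];x=np.linalg.lstsq(M,p-o,rcond=None)[0];A=o+d*x[0];B=p+e*x[1];return (A+B)/2,np.linalg.norm(A-B)
print("hinge",tri((324.3,235.2),(198,223.75)));print("end",tri((351.8,211.8),(186.75,239.5)))
print("hub",at(t,(348.9,213),.1))
print("jar",at(t,(251,265),.06),"tray",at(t,(435,224),.03),"orange",at(t,(320,308),.02))
E
```

```text
corner [ 0.6252 -0.2272  0.02  ]
corner [ 0.4793 -0.2052  0.02  ]
corner [0.6786 0.1631 0.02  ]
corner [0.5341 0.1832 0.02  ]
hinge top [ 0.51490626 -0.09630161  0.114     ] scene [ 0.51929594 -0.09711797  0.114     ]
hinge (array([ 0.51563131, -0.09599529,  0.11092218]), np.float64(0.0016020158444721992))
end (array([ 0.5609477 , -0.14658792,  0.1335498 ]), np.float64(0.0030675725863559))
hub [ 0.56260092 -0.1480034   0.1       ]
jar [0.45544449 0.04880124 0.06      ] tray [ 0.55279561 -0.34869529  0.03      ] orange [ 0.36857158 -0.09931773  0.02      ]
```

```bash
python3 -m jog '[0.0297,-0.0171,0,0,0,0,0.0297,-0.0171,0,0,0,0,0.0297,-0.0171,0,0,0,0,0.0297,-0.0171,0,0,0,0,0.0297,-0.0171,0,0,0,0,0.0297,-0.0171,0,0,0,0,0.0297,-0.0171,0,0,0,0,0.0297,-0.0171,0,0,0,0,0.0297,-0.0171,0,0,0,0,0.0297,-0.0171,0,0,0,0]' 0
python3 -m jog '[0.0297,-0.0171,0,0,0,0,0.0297,-0.0171,0,0,0,0,0.0297,-0.0171,0,0,0,0,0.0297,-0.0171,0,0,0,0,0.0297,-0.0171,0,0,0,0,0,0,0,0,0,-0.124,0,0,0,0,0,-0.124,0,0,0,0,0,-0.124,0,0,0,0,0,-0.124,0,0,0,0,0,-0.124]'
python3 -m jog '[0,0,0,0,0,-0.124,0,0,0,0,0,-0.124,0,0,0,0,0,-0.124,0,0,0,0,0,-0.124,0,0,0,0,0,-0.124,0,0,0,0,0,-0.124,0,0,0,0,0,-0.124,0,0,0,0,0,-0.124,0,0,0,0,0,-0.124,0,0,0,0,0,-0.124]'
```

```text
clock: 1.03
tcp_pos: [0.4465, -0.2696, 0.2313]
tool_rot: [180.0, -0.0, 24.0]
ft_force: [0.8, -0.6, 0.0]
finger_gap: 0.0858
grasp_force: 0.0
clock: 1.87
tcp_pos: [0.5466, -0.1323, 0.231]
tool_rot: [-180.0, 0.0, 59.9]
ft_force: [-0.4, -0.1, -0.0]
finger_gap: 0.0854
grasp_force: 0.0
clock: 2.7
tcp_pos: [0.5466, -0.1326, 0.2311]
tool_rot: [-180.0, -0.0, 130.9]
ft_force: [0.0, 0.3, -0.2]
finger_gap: 0.0856
grasp_force: 0.0
```

```bash
python3 -m jog '[0,0,0.0115,0,0,0,0,0,0.0115,0,0,0,0,0,0.0115,0,0,0,0,0,0.0115,0,0,0,0,0,0.0115,0,0,0,0,0,0.0115,0,0,0,0,0,0.0115,0,0,0,0,0,0.0115,0,0,0,0,0,0.0115,0,0,0,0,0,0.0115,0,0,0]' 0.5
python3 - <<'E'
from h import *
import cv2
I=[]
for n,(u,v) in(("top",(335,220)),("scene",(190,235))):
    c=cams.camera(n);i=c["image"][:,:,::-1][v-60:v+60,u-50:u+50];I.append(cv2.resize(i,None,fx=4,fy=4,interpolation=2))
cv2.imwrite("pics/g1.png",np.hstack(I));print(r.get_obs()["finger_gap"])
E
```

```text
clock: 3.53
tcp_pos: [0.5467, -0.1326, 0.1151]
tool_rot: [-180.0, -0.0, 130.6]
ft_force: [-1.0, -0.0, 1.0]
finger_gap: 0.043
grasp_force: 0.0
0.04285322084455715
```

View pics/g1.png

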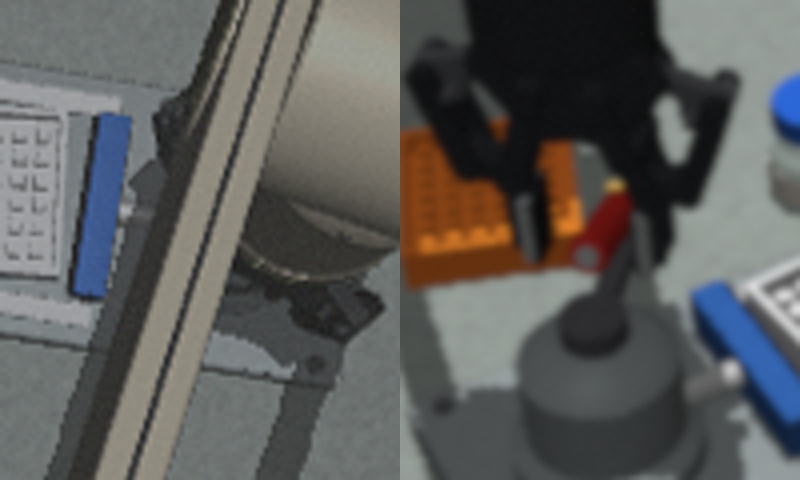

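Scene crop: the fingers straddle the red sleeve at (605,235), with the tips beside the arm. I'll close lightly and swing the handle along its arc.

```bash
python3 -m jog '[0,0,0,0,0,0,0,0,0,0,0,0,0,0,0,0,0,0,0,0,0,0,0,0,0,0,0,0,0,0,0,0,0,0,0,0,0,0,0,0,0,0,0,0,0,0,0,0,0,0,0,0,0,0,0,0,0,0,0,0]' 1 20
python3 -m jog '[0.0012,0,-0.0029,0,0,0,0.0012,0,-0.0029,0,0,0,0.0015,0,-0.0028,0,0,0,0.0015,0,-0.0027,0,0,0,0.0018,0,-0.0025,0,0,0,0.0019,0,-0.0025,0,0,0,0.0021,0,-0.0023,0,0,0,0.0022,0,-0.0023,0,0,0,0.0024,0,-0.002,0,0,0,0.0024,0,-0.0019,0,0,0]'
```

```text
clock: 4.47
tcp_pos: [0.5485, -0.1315, 0.1175]
tool_rot: [179.8, 0.1, 130.6]
ft_force: [5.5, 5.5, -3.6]
finger_gap: 0.0171
grasp_force: 22.0
clock: 5.3
tcp_pos: [0.5367, -0.1179, 0.1422]
tool_rot: [179.8, 0.1, 130.6]
ft_force: [8.8, 3.6, -6.2]
finger_gap: 0.0171
grasp_force: 19.6
```

```bash
python3 -m jog '[0.0026,0,-0.0017,0,0,0,0.0027,0,-0.0017,0,0,0,0.0028,0,-0.0013,0,0,0,0.0029,0,-0.0013,0,0,0,0.0029,0,-0.0010,0,0,0,0.003,0,-0.0009,0,0,0,0.003,0,-0.0006,0,0,0,0.0031,0,-0.0006,0,0,0,0.0031,0,-0.0002,0,0,0,0.0032,0,-0.0002,0,0,0]'
python3 - <<'E'
from h import *
import cv2
c=cams.camera("scene");u,v=190,220;cv2.imwrite("pics/g2.png",cv2.resize(c["image"][:,:,::-1][v-70:v+70,u-70:u+70],None,fx=4,fy=4,interpolation=2))
E
```

```text
clock: 6.13
tcp_pos: [0.5186, -0.0971, 0.1533]
tool_rot: [179.7, 0.3, 130.6]
ft_force: [7.1, -1.7, 0.8]
finger_gap: 0.0165
grasp_force: 19.3
```

View pics/g2.png

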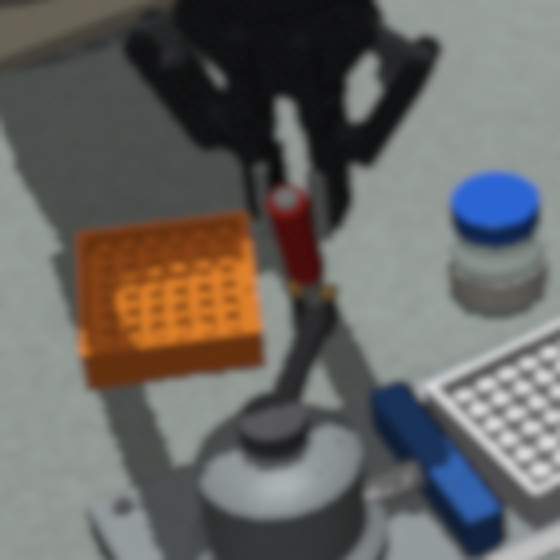

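```bash
python3 -m jog '[0.0015,0,0,0,0,0,0.0015,0,0,0,0,0,0.0015,0,0,0,0,0,0.0015,0,0,0,0,0,0.001,0,0,0,0,0,0.001,0,0,0,0,0,0,0,0,0,0,0,0,0,0,0,0,0,0,0,0,0,0,0,0,0,0,0,0,0]'
python3 - <<'E'
from h import *
c=cams.camera("scene");h=np.array([.516,-.0965,.114])
d=np.array([.659,-.752,0]);t=cams.camera("top")
for th in(1.2,1.3,1.4,1.5,1.571):
  p=h+.072*(np.cos(th)*d+np.sin(th)*np.array([0,0,1]));print(th,proj(c,p)-proj(c,h))
E
```

```text
clock: 7.02
tcp_pos: [0.5133, -0.0909, 0.1534]
tool_rot: [179.8, 0.3, 130.6]
ft_force: [3.9, -0.3, 2.0]
finger_gap: 0.0139
grasp_force: 17.7
1.2 [ -7.76025448 -20.60816645]
1.3 [ -6.74812333 -24.14663295]
1.4 [ -5.6735649  -27.39667172]
1.5 [ -4.55020858 -30.32398216]
1.571 [ -3.73062203 -32.1903861 ]
```

```bash
python3 - <<'E'
from h import *
import cv2
c=cams.camera("scene");u,v=190,210;cv2.imwrite("pics/g3.png",cv2.resize(c["image"][:,:,::-1][v-50:v+50,u-50:u+50],None,fx=6,fy=6,interpolation=2))
E
```

```text
(no output)
```

View pics/g3.png

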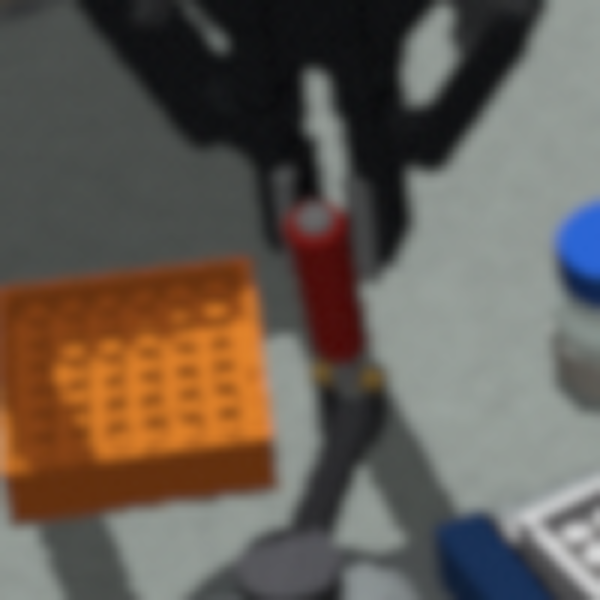

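Scene crop: handle end at (318,215), hinge at (347,370). That is about 1.35 rad, so it still leans inward and has slid to the rear edge of the pads. I'll regrip 15 mm further back and a little lower, with a firmer hold, then push to the stop.

```bash
python3 -m jog '[0,0,0,0,0,0,0,0,0,0,0,0,0,0,0,0,0,0,0,0,0,0,0,0,-0.0025,0,0.002,0,0,0,-0.0025,0,0.002,0,0,0,-0.0025,0,0.002,0,0,0,-0.0025,0,0.002,0,0,0,-0.0025,0,0.002,0,0,0,-0.0025,0,0.002,0,0,0]' 0.6 60
python3 -m jog '[0,0,0,0,0,0,0,0,0,0,0,0,0,0,0,0,0,0,0,0,0,0,0,0,0,0,0,0,0,0,0,0,0,0,0,0,0,0,0,0,0,0,0,0,0,0,0,0,0,0,0,0,0,0,0,0,0,0,0,0]' 1 60
```

```text
clock: 8.0
tcp_pos: [0.5205, -0.1021, 0.1382]
tool_rot: [-180.0, -0.0, 130.6]
ft_force: [-0.9, -0.4, 0.8]
finger_gap: 0.0342
grasp_force: 0.0
clock: 8.83
tcp_pos: [0.5207, -0.1017, 0.1385]
tool_rot: [180.0, 0.0, 130.6]
ft_force: [5.4, 0.8, -4.1]
finger_gap: 0.0168
grasp_force: 58.5
```

```bash
python3 -m jog '[0.0015,0,0,0,0,0,0.0015,0,0,0,0,0,0.0015,0,0,0,0,0,0.0015,0,0,0,0,0,0.0015,0,0,0,0,0,0.0015,0,0,0,0,0,0,0,0,0,0,0,0,0,0,0,0,0,0,0,0,0,0,0,0,0,0,0,0,0]'
python3 -m jog '[0.001,0,0,0,0,0,0.001,0,0,0,0,0,0.001,0,0,0,0,0,0,0,0,0,0,0,0,0,0,0,0,0,0,0,0,0,0,0,0,0,0,0,0,0,0,0,0,0,0,0,0,0,0,0,0,0,0,0,0,0,0,0]'
```

```text
clock: 9.67
tcp_pos: [0.5161, -0.0964, 0.1394]
tool_rot: [179.9, 0.3, 130.5]
ft_force: [8.0, -4.5, -4.5]
finger_gap: 0.0167
grasp_force: 59.0
clock: 10.5
tcp_pos: [0.5142, -0.0942, 0.1395]
tool_rot: [179.9, 0.3, 130.5]
ft_force: [9.1, -5.0, -6.9]
finger_gap: 0.0169
grasp_force: 59.1
```

```bash
python3 -m jog '[0.001,0,0,0,0,0,0.001,0,0,0,0,0,0.001,0,0,0,0,0,0.001,0,0,0,0,0,0,0,0,0,0,0,0,0,0,0,0,0,0,0,0,0,0,0,0,0,0,0,0,0,0,0,0,0,0,0,0,0,0,0,0,0]'
python3 - <<'E'
from h import *
import cv2
I=[]
c=cams.camera("scene");u,v=190,210;cv2.imwrite("pics/g4.png",cv2.resize(c["image"][:,:,::-1][v-40:v+30,u-35:u+35],None,fx=8,fy=8,interpolation=2))
E
```

```text
clock: 11.33
tcp_pos: [0.513, -0.0929, 0.1396]
tool_rot: [179.9, 0.5, 130.5]
ft_force: [16.8, -13.8, -11.8]
finger_gap: 0.0168
grasp_force: 58.8
```

View pics/g4.png

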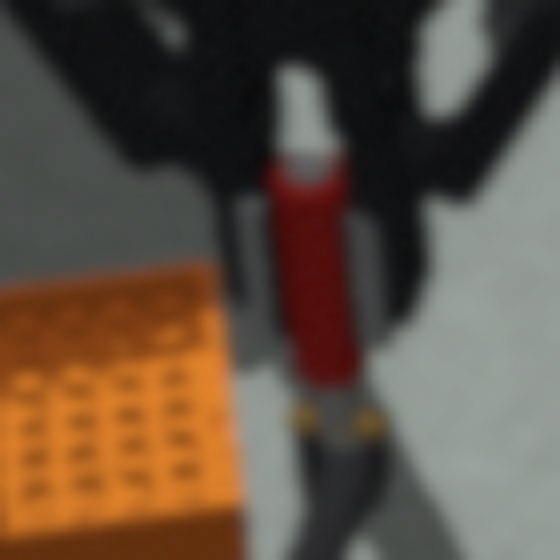

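The force jumped to about 21 N against the stop. In the crop the hinge at (337,415) to end (310,170) matches upright. I'll crank now, rotating the tool with the crank so the rows stay constant: +y tangential, +wz clockwise.

```bash
cat > st.py <<'E'
from h import *
from scipy.spatial.transform import Rotation as R
A=np.array([.562,-.149]);f=[];o=r.get_obs()
n=int(__import__("sys").argv[1]) if len(__import__("sys").argv)>1 else 0
for k in range(n): cams.camera("top");f.append(r.get_obs()["ft_force"])
o=r.get_obs();F=np.mean(f,0) if n else o["ft_force"]
M=R.from_euler("xyz",o["tool_rot"],degrees=True).as_matrix();d=o["tcp_pos"][:2]-A
print("t%.1f ang %.1f yaw %.1f rad %.4f z %.4f Ftool"%(o["clock"],np.degrees(np.arctan2(d[1],d[0])),o["tool_rot"][2],np.hypot(*d),o["tcp_pos"][2]),(M.T@F).round(1),"gap %.4f"%o["finger_gap"])
E
python3 st.py
python3 -m jog '[-0.0001,0.0031,0,0,0,0.04,-0.0001,0.0031,0,0,0,0.04,-0.0001,0.0031,0,0,0,0.04,-0.0001,0.0031,0,0,0,0.04,-0.0001,0.0031,0,0,0,0.04,-0.0001,0.0031,0,0,0,0.04,-0.0001,0.0031,0,0,0,0.04,-0.0001,0.0031,0,0,0,0.04,-0.0001,0.0031,0,0,0,0.04,-0.0001,0.0031,0,0,0,0.04]' >/dev/null
python3 st.py
```

```text
t11.4 ang 131.1 yaw 130.5 rad 0.0745 z 0.1396 Ftool [-21.7   3.9  12.6] gap 0.0166
t12.2 ang 109.6 yaw 107.5 rad 0.0751 z 0.1393 Ftool [-10.5  -6.5  -1.2] gap 0.0166
```

```bash

python3 -m jog '[-0.0001,0.0031,0,0,0,0.04,-0.0001,0.0031,0,0,0,0.04,-0.0001,0.0031,0,0,0,0.04,-0.0001,0.0031,0,0,0,0.04,-0.0001,0.0031,0,0,0,0.04,-0.0001,0.0031,0,0,0,0.04,-0.0001,0.0031,0,0,0,0.04,-0.0001,0.0031,0,0,0,0.04,-0.0001,0.0031,0,0,0,0.04,-0.0001,0.0031,0,0,0,0.04]' >/dev/null
python3 st.py
```

```text
t13.1 ang 86.5 yaw 84.6 rad 0.0757 z 0.1393 Ftool [-3.8 -8.7 -6.7] gap 0.0165
```

```bash

python3 -m jog '[0.0002,0.0023,0,0,0,0.03,0.0002,0.0023,0,0,0,0.03,0.0002,0.0023,0,0,0,0.03,0.0001,0.0023,0,0,0,0.03,0.0001,0.0023,0,0,0,0.03,0.0001,0.0023,0,0,0,0.03,0.0001,0.0023,0,0,0,0.03,0.0001,0.0023,0,0,0,0.03,0.0001,0.0023,0,0,0,0.03,0.0001,0.0023,0,0,0,0.03]' >/dev/null
python3 st.py
python3 - <<'E'
from h import *
import cv2
t=cams.camera("top")["image"][:,:,::-1];s=cams.camera("scene")["image"][:,:,::-1]
cv2.imwrite("pics/g5.png",np.hstack([cv2.resize(t[150:260,185:325],None,fx=2.8,fy=2.8,interpolation=2),cv2.resize(s[170:280,170:310],None,fx=2.8,fy=2.8,interpolation=2)]))
E
```

```text
t13.9 ang 69.5 yaw 67.4 rad 0.0763 z 0.1392 Ftool [-7.7 -6.8 -8.3] gap 0.0167
```

View pics/g5.png

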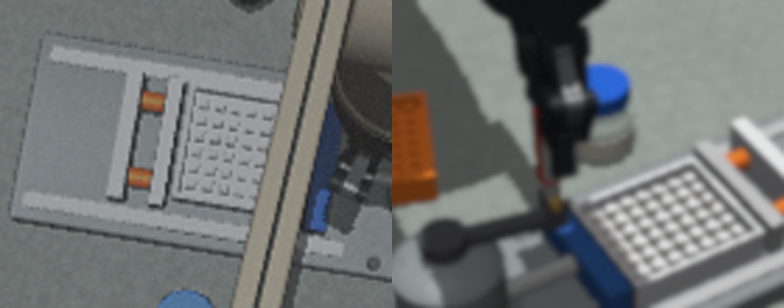

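Top crop: pallet's left edge is about 8 px (about 6 mm) from the stop plate at (178,140), and the handle looks upright in the scene view. I'll go slowly now.

```bash

for i in 1 2; do python3 -m jog '[0,0.00115,0,0,0,0.015,0,0.00115,0,0,0,0.015,0,0.00115,0,0,0,0.015,0,0.00115,0,0,0,0.015,0,0.00115,0,0,0,0.015,0,0.00115,0,0,0,0.015,0,0.00115,0,0,0,0.015,0,0.00115,0,0,0,0.015,0,0.00115,0,0,0,0.015,0,0.00115,0,0,0,0.015]' >/dev/null
python3 st.py; done
```

```text
t14.8 ang 61.1 yaw 58.9 rad 0.0765 z 0.1392 Ftool [-6.4 -6.9 -8.3] gap 0.0166
t15.7 ang 52.8 yaw 50.3 rad 0.0766 z 0.1392 Ftool [-5.8 -8.7 -9.4] gap 0.0164
```

```bash

python3 -m jog '[0,0.0006,0,0,0,0.008,0,0.0006,0,0,0,0.008,0,0.0006,0,0,0,0.008,0,0.0006,0,0,0,0.008,0,0.0006,0,0,0,0.008,0.0001,0.0006,0,0,0,0.008,0.0001,0.0006,0,0,0,0.008,0.0001,0.0006,0,0,0,0.008,0,0.0006,0,0,0,0.008,0,0.0006,0,0,0,0.008]' >/dev/null
python3 st.py; python3 st.py 6
python3 - <<'E'
from h import *
import cv2
t=cams.camera("top")["image"][:,:,::-1];s=cams.camera("scene")["image"][:,:,::-1]
cv2.imwrite("pics/g6.png",np.hstack([cv2.resize(t[150:260,205:285],None,fx=5,fy=5,interpolation=2),cv2.resize(s[190:300,220:300],None,fx=5,fy=5,interpolation=2)]))
E
```

```text
t16.5 ang 48.8 yaw 45.7 rad 0.0766 z 0.1392 Ftool [ -7.7 -10.4  -9.9] gap 0.0163
t16.8 ang 48.7 yaw 45.8 rad 0.0767 z 0.1392 Ftool [ -7.3  -9.7 -10. ] gap 0.0166
```

View pics/g6.png

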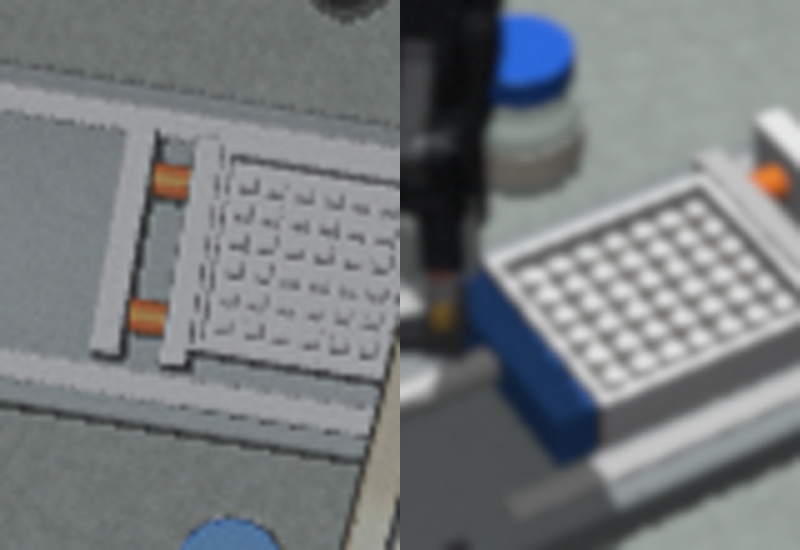

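Top crop: the pallet lies flush against the stop plate (edge x about 205) and the springs still show. Tangential force has risen from about 7 to 10 N. I'll cross-check the spring compression with sub-pixel edges.

```bash
cat > sp.py <<'E'
from h import *
import cv2
def edges(im):
    M=cv2.getRotationMatrix2D((240,200),np.degrees(np.arctan2(29,175)),1);M[0,2]+=0
    S=np.diag([8.,8.,1])@np.array([[1,0,-215],[0,1,-185],[0,0,1.]])@np.vstack([M,[0,0,1]])
    w=cv2.warpAffine(im.astype(np.float32),S[:2],(400,240),flags=cv2.INTER_CUBIC)
    return w
a=cv2.cvtColor(cv2.imread("pics/top0.png"),6)
b=np.mean([cv2.cvtColor(cams.camera("top")["image"],7).astype(float) for _ in range(6)],0)
wa,wb=edges(a),edges(b);cv2.imwrite("pics/sp.png",np.vstack([wa,wb]))
for w in(wa,wb): print(w[80:150].mean(0)[::8].astype(int))
def es(w):
    p=w[80:150].mean(0);g=cv2.GaussianBlur(np.gradient(p)[None],(0,0),4)[0];lo=g[60:200].argmin()+60
    hi=g[lo:lo+120].argmax()+lo;return lo/8,hi/8,(hi-lo)/8
print(es(wa),es(wb))
E
python3 sp.py
```

```text
[123 123 124 123 123 122 122 123 123 122 122 138 152 152 153 154 147  70
  64 118 125 121 121 122 122 118 129 154 152 152 155 127  58  93 128 123
 123 122 123 135 148 133 146 147 137 139 141 140 151 147]
[126 126 127 126 126 125 125 126 126 125 126 141 157 156 156 158 151  72
  64 121 128 125 125 125 123 130 158 156 156 156 138 132 142 131 160 150
 141 139 123 141 159 148 141 141 135 153 154 143 141 138]
(np.float64(16.625), np.float64(18.5), np.float64(1.875)) (np.float64(16.625), np.float64(18.5), np.float64(1.875))[ WARN:0@7.149] global loadsave.cpp:1063 imwrite_ Unsupported depth image for selected encoder is fallbacked to CV_8U.
```

View pics/sp.png

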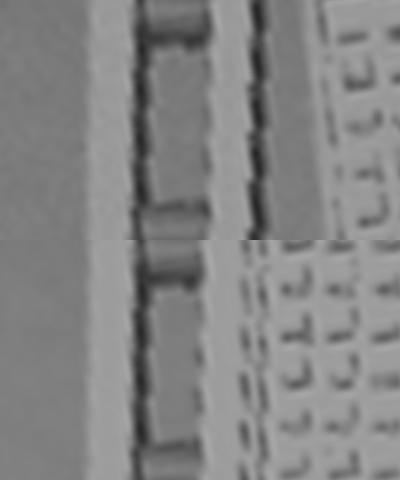

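Spring edge moved about 0.96 px, or about 2.0 mm, which gives about 10 N. The force estimate is about 13 N. I'll advance about 0.04 rad more and remeasure.

```bash

python3 -m jog '[0,0.0006,0,0,0,0.008,0,0.0006,0,0,0,0.008,0,0.0006,0,0,0,0.008,0,0.0006,0,0,0,0.008,0,0.0006,0,0,0,0.008,0,0,0,0,0,0,0,0,0,0,0,0,0,0,0,0,0,0,0,0,0,0,0,0,0,0,0,0,0,0]' >/dev/null
python3 st.py 6
cat >> sp.py <<'E'
def cr(w):
    p=w[60:160].mean(0);l=p[165:195].mean();m=(l+p[222:230].mean())/2;k=np.where(p[195:]>m)[0][0]+195;return (k-1+(m-p[k-1])/(p[k]-p[k-1]))/8
print("cross",cr(wa),cr(wb),"mm",(cr(wa)-cr(wb))*2.12)
E
python3 sp.py 2>/dev/null | tail -1
```

```text
t18.3 ang 46.7 yaw 43.5 rad 0.0767 z 0.1392 Ftool [ -7.1 -10.3 -10.1] gap 0.0167
cross 26.331157721579075 25.010651621967554 mm 2.799472931176424
```

2.8 mm of spring gives about 14 N, in agreement. I'll relax the command slightly, open and lift clear.

```bash

python3 -m jog '[-0.0003,-0.0004,0,0,0,0,-0.0003,-0.0004,0,0,0,0,-0.0003,-0.0004,0,0,0,0,0,-0.0003,0,0,0,0,0,0,0,0,0,0,0,0,0,0,0,0,0,0,0,0,0,0,0,0,0,0,0,0,0,0,0,0,0,0,0,0,0,0,0,0]' >/dev/null
python3 st.py
python3 -m jog '[0,0,0,0,0,0,0,0,0,0,0,0,0,0,0,0,0,0,0,0,0,0,0,0,0,0,0,0,0,0,0,0,0,0,0,0,0,0,0,0,0,0,0,0,0,0,0,0,0,0,0,0,0,0,0,0,0,0,0,0]' 0.5
python3 -m jog '[0,0,-0.012,0,0,0,0,0,-0.012,0,0,0,0,0,-0.012,0,0,0,0,0,-0.012,0,0,0,0,0,-0.012,0,0,0,0,0,-0.012,0,0,0,0,0,-0.012,0,0,0,0,0,-0.012,0,0,0,0,0,-0.012,0,0,0,0,0,-0.012,0,0,0]'
python3 sp.py 2>/dev/null | tail -1
python3 - <<'E'
from h import *
import cv2
s=cams.camera("scene")["image"][:,:,::-1]
cv2.imwrite("pics/fin.png",cv2.resize(s[140:310,130:360],None,fx=3.4,fy=3.4,interpolation=2))
E
```

```text
t19.4 ang 46.9 yaw 43.5 rad 0.0764 z 0.1393 Ftool [-2.8 -4.  -6.1] gap 0.0166
clock: 20.28
tcp_pos: [0.6152, -0.0931, 0.1386]
tool_rot: [180.0, 0.0, 43.5]
ft_force: [-0.0, -0.6, -0.3]
finger_gap: 0.0431
grasp_force: 0.0
clock: 21.12
tcp_pos: [0.6151, -0.0931, 0.2599]
tool_rot: [180.0, -0.0, 43.5]
ft_force: [-0.6, 1.0, -0.5]
finger_gap: 0.0428
grasp_force: 0.0
cross 26.331157721579075 25.003768007270992 mm 2.814066194333136
```

View pics/fin.png

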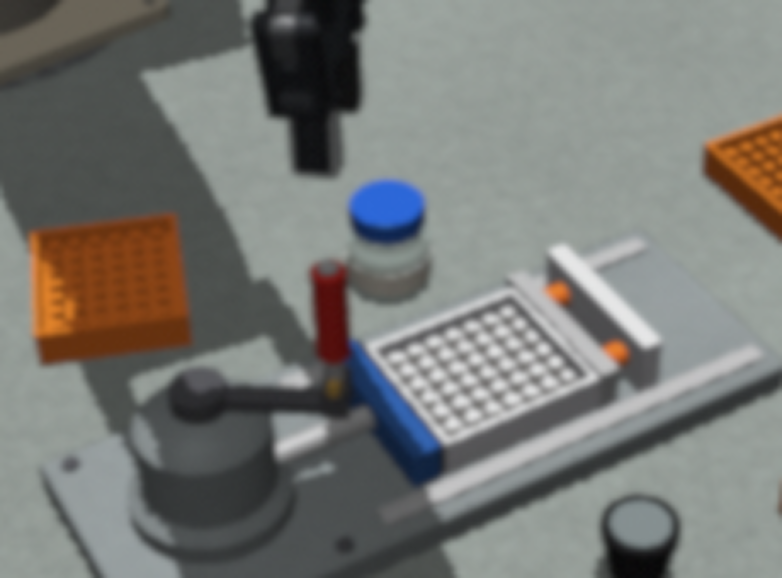

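The handle stands upright (end (328,268), hinge (334,385)). The pallet is flush between jaw and stop, the spring still shows 2.8 mm (about 14 N), and the gripper is clear. I'm handing it in.

```bash
python3 -c "
from workcell import job
print(job.job_done())"
```

```text
the job is handed in; nothing more can be done
None
```

The job is handed in, with no verdict shown: the handle is upright, the pallet is flush against the stop with a nip of about 14 N (estimated from 2.8 mm of spring compression), and the gripper is clear; loupe, jar and tray were never approached.

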